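# Tap a stuck carrier bar off its seat in a jig

### The arm

A 6-joint arm with a two-finger parallel gripper is mounted at the origin on the work surface. World frame = base frame: x ahead of the robot, y to its left, z up, the work surface at z = 0. Lengths are in m, angles in rad, forces in N, time in s.
With the tool pointing down it reaches from about 0.25 to 0.775 m from the base axis. Payload 4 kg.
Tool frame: the origin (TCP) lies at the very end of the fingers, on their centre line; the grasp point (between the pads) lies hold_point_z behind it (hold_point_z is the distance from the TCP to the grasp point, in m); z points along the fingers, y is the direction in which the jaws open and shut (so a half turn about z gives the same grasp; the last joint's range is limited). The gripper opens to 94 mm and grips with 3 to 60 N. Pads are 16 mm wide; open, the fingers measure 119 mm over their backs; the gripper's body (75 mm by 177 mm) begins 78 mm behind the grasp point.
Start: joints at [1.082, 0.087, 1.371, -0, 1.684, -0.103], TCP at [0.207, 0.51, 0.206] pointing down, gripper open.
Joint ranges: [-3.1, 3.1], [-0.76, 2.03], [0.27, 2.55], [-1.08, 4.22], [0.17, 2.65], [-2.57, 2.57]. Speed limits (rad/s): [2.79, 2.79, 3.14, 3.14, 3.14, 3.14].

### API

Orientations are given as [roll, pitch, yaw] about the fixed x, y, z axes, in that order (R = Rz(yaw) Ry(pitch) Rx(roll)).
In Python, from bench import * gives the robot as it stands.
- The arm moves only by the tool step_arm, never from a script. Its argument "increments" is text: rows parted by semicolons, each of 6 numbers parted by spaces: the shift along the tool's x, y, z in cm, then the turn, a rotation vector about the tool's x, y, z in rad. A call has 1 to 5 rows; each row shifts and turns the commanded pose from where the row before left it, along the tool's axes as they then stand; what a row does not reach is not made up. A row lasts 1/10 s, in which the tool goes at most 50 mm and 8.59 degrees, less where a joint would pass 70% of its speed; a pose out of reach is approached as far as the arm can. A call is refused whole if a number of a shift passes 5 or a number of a turn 0.15, either way. A call with a gripper value outside its range is refused whole. "claw" is the gripper's target within -1 to 1 (shut at 1, half-way at 0, fully open at -1), set as the call begins (left out, the last holds). The fingers move at their own pace and stop on an object; the grip force is fixed at half the most. Time passes only in rows, so rows that do not move let the fingers close. It gives the time, the measured TCP pose, the force and the opening at its end, in the units of the state.
- get_obs(): the state, without advancing time (a new reading comes with each control period).
- snapshot(name): name is "scene" or "top" or "wrist"; returns the picture (384x512x3 uint8, red, green, blue); there is no depth.
- calibration(name): a dict with "camera_matrix" (3x3 intrinsics, pixels), "k1" (the pictures are not rectified: a ray, as slopes to the right and down, at radius r is drawn at 1 + k1 r^2 times it, then the intrinsics apply), "eye" and "orientation" of the camera in the world; the wrist camera has in their place "tool_from_camera" (4x4, takes a point from camera to tool coordinates, whose origin is the TCP and whose axes are the flange's). Camera axes: x right, y up, looking along -z (the intrinsics and any distortion apply to the point x, -y, -z); pixel columns grow to the right and rows downward; lengths in m; the calibration is good to about 2 mm. A picture is of the moment at which its call begins: read the wrist's pose just before it. calibration takes no time and is no camera call.
- close_job(): hands the job in, once; it reports no verdict.
The state is a dict: "time": time; "joint_positions": joint angles; "qvel": joint speeds; "joint_torque": joint torques, N m; "tool_pos": TCP position; "ee_rot": TCP orientation; "wrist_force": force on the tool from outside, world axes, zero at the start; "wrist_torque": the same for the moment, N m; "width": finger opening in m.
Only numpy, scipy, OpenCV 4.12 (cv2) and the standard library are available. Lean on these libraries where they do the work, as an engineer would, in place of code of your own. Each camera call takes 0.05 s, during which the arm holds its last target. There are 200 camera calls.

### The job

The blue carrier bar is stuck on its two guide pins in the jig. Pick up the mallet and work the bar loose with light taps on its two orange buttons, changing sides as soon as it binds rather than forcing it, until its front edge lies over the green band at both pins; touch the bar only with the mallet. Then stand the mallet back on its rubber pad and leave the other things where they are.

Things in the scene. Friction and masses are not known exactly. Their poses are not given: they have to be found in the camera images.
- fixture: The jig, bolted down. Origin at table height, midway between the pins, at the front face of the rear block. Its +x (away from the robot, turned up to 0.45 rad) is the way the bar must travel; +y is its left. Base plate x -22 to 94, y -35 to 35, 10 mm high; rear block x -22 to 0, front block x 72 to 92, both y -30 to 30 and 40 mm high. Bare table under the bar's ends.
- band (a point): Centre of the green band painted across the base plate top (7 mm along fixture x, from x = 32 to 39 mm; 70 mm long; 10 mm above the table). Two steel guide pins run above it along fixture x at y = +22 and -22 mm, 26 mm high.
- bar_middle (a point): Middle of the bar's rear face, at table height, moving with the bar. Bar behaviour: each bushing is held by about 14 N of friction and stays where it is left. About 7 N on one button swings the bar about the far pin, so that only the near bushing travels (half as far as the button).
- carrier: The stuck blue-painted steel bar, 24 (x) x 170 (y) x 22 mm, 13 to 35 mm above the table, 0.6 kg. Origin on the left pin at the bar's rear face, table height. Cocked 2 to 3 degrees out of square it binds and the push climbs to 28 N, which is too much: stop at about 10 N, never reach 18 N, and tap the other button. It cannot be tapped back.
- left_button (a point): Rearmost point of the domed orange tapping button (radius 8 mm) at the bar's left end (fixture +y side), 65 mm from the bar's middle, 24 mm above the table, 6 mm behind the bar's rear face. To be tapped along fixture +x. An orange patch marks it on top of the bar.
- right_button (a point): The same at the bar's right end (fixture -y side).
- left_bush (a joint): Travel of the left bushing along fixture +x in m; 0 = fully stuck home, starts at 0 to 0.002. The bar's front edge is over the green band at this pin from 0.008 to 0.015.
- right_bush (a joint): The same for the right bushing.
- mallet: Small mallet, about 0.3 kg, standing on the side of its head, handle straight up. Origin at the centre of the head's underside. Head 70 mm long (its x, between two white striking faces), 36 wide, 36 high; square wooden handle 24 x 24 mm, sides parallel to the head's, from 36 to 110 mm above the underside. Grip it near 85 mm.
- pad: Black rubber pad for the mallet, 110 x 110 x 6 mm, fixed. Origin at the centre of its underside; the mallet stands at its centre.
- tray: Bystander: loose grey parts tray 110 x 90 x 35 mm, origin centre of underside.
- bracket: Bystander: loose blue printed bracket 60 x 50 x 53 mm, origin centre of underside.
- offcut: Bystander: loose aluminium profile offcut 40 x 130 x 40 mm, origin centre of underside.
Mind the look-alikes: they are no part of the job. What is shaped like the mallet but purple or yellow is not meant.

How it is judged:
On the way, in this order (a step that is already met when the one before it is completed fails the run):
1. the mallet is held in the gripper, lifted clear of its pad (z of mallet in the frame of pad above 0.02 m and contact force between the fingers and mallet above 2 N), for 0.2 s.
2. both bushings are in the green-band range while the mallet is still held (value of joint left_bush between 0.008 and 0.015 m and value of joint right_bush between 0.008 and 0.015 m and contact force between the fingers and mallet above 2 N), for 0.2 s.
At the end, for the whole second after the job is handed in: Both bushings stand 8 to 15 mm out (the bar's front edge over the green band at both pins); the mallet stands upright (within 0.08 rad), at rest and released on its pad, within 30 mm of the pad's centre (value of joint left_bush between 0.008 and 0.015 m and value of joint right_bush between 0.008 and 0.015 m and horizontal distance between mallet and pad below 0.03 m and z of mallet in the frame of pad below 0.009 m and angle between mallet's own z axis and vertical below 0.08 rad and linear speed of mallet below 0.01 m/s); the robot touches nothing.
It fails at once if the mallet presses on the bar with more than 18 N (forced while binding, or struck hard) (contact force between mallet and carrier above 18 N).
It fails at once if the robot itself touches the bar (contact force between any of the fingers, the arm and carrier above 0.5 N).
It fails at once if the tray, bracket or offcut is moved by more than 15 mm (distance of any of tray, bracket, offcut from where it was at the start of the episode above 0.015 m).
It also fails if it takes over 64 s, if anything falls off the work surface, if the arm or the gripper's body presses on something with over 40 N, if the wrist force passes 120 N, or if a joint passes its speed limit or range.

## Working session

There is one attempt and no reset: what is moved stays moved. The work goes in short steps, Python scripts to look and compute and a tool call to move; the robot and the scene stay as the last step left them, time stands still between calls to the robot, and variables do not carry over. Pictures are saved under pics/ and viewed, about 8 in all and at most 12, crops included, and the job is handed in when it is done.

Besides the shell and the picture viewer there is one more tool, called after "Request:" as name(argument=value, ...), one argument or row to a line, values as JSON. step_arm: Moves the arm, as the interface text tells. Its arguments: {"type":"object","properties":{"increments":{"type":"string"},"claw":{"type":"number"}},"required":["increments"]}

```bash
mkdir -p pics; cat > h.py <<'E'
from bench import *
import numpy as np, cv2
from scipy.spatial.transform import Rotation as R
def ray(name,px,obs=None):
    c=calibration(name);K=np.array(c["camera_matrix"]);k=c["k1"]
    d=np.linalg.solve(K,np.array([px[0],px[1],1.]))[:2];s=d.copy()
    for _ in range(30): s=d/(1+k*(s@s))
    v=np.array([s[0],-s[1],-1.])
    if name=="wrist":
        T=np.array(c["tool_from_camera"]);o=obs or get_obs()
        W=R.from_euler('xyz',o["ee_rot"]).as_matrix()
        return W@T[:3,3]+o["tool_pos"],W@T[:3,:3]@v
    O=np.array(c["orientation"],float)
    M=O if O.shape==(3,3) else (R.from_euler('xyz',O).as_matrix() if O.size==3 else R.from_quat(O).as_matrix())
    return np.array(c["eye"],float),M@v
def at(name,px,z,obs=None):
    e,v=ray(name,px,obs);return e+v*(z-e[2])/v[2]
def save(name,f,crop=None,sc=1):
    im=snapshot(name);np.save('pics/'+f+'.npy',im)
    if crop: im=im[crop[1]:crop[3],crop[0]:crop[2]]
    cv2.imwrite('pics/'+f+'.png',cv2.resize(im,None,fx=sc,fy=sc,interpolation=cv2.INTER_CUBIC)[:,:,::-1])
E
python3 - <<'E'
from h import *
o=get_obs();print(o);print({n:calibration(n) for n in("scene","top","wrist")})
import bench;print([x for x in dir(bench) if x[0]!='_'])
save("top","top0",None,1.5);save("scene","sc0",None,1.5)
E
```

```text
{'time': 0.0, 'joint_positions': array([ 1.08185665e+00,  8.79253831e-02,  1.37223643e+00, -2.47712798e-05,
        1.68358097e+00, -1.03103091e-01]), 'qvel': array([ 0.00197817,  0.00087791,  0.0005831 ,  0.00089068, -0.00053853,
       -0.00273522]), 'joint_torque': array([ 4.80621547e-04, -3.40184426e+01, -3.02425611e+01,  7.18945591e-02,
        3.30391957e-02, -1.81986970e-04]), 'tool_pos': array([0.20674202, 0.50907977, 0.2043294 ]), 'ee_rot': array([-3.13945141e+00, -1.96803422e-04,  2.75575309e+00]), 'wrist_force': array([-1.04157467, -0.79971787, -0.52418846]), 'wrist_torque': array([-0.02567153, -0.01241786,  0.06222086]), 'width': 0.09397747600365176}
{'scene': {'camera_matrix': array([[357.85799558,   0.        , 252.70658126],
       [  0.        , 357.85799558, 190.06845294],
       [  0.        ,   0.        ,   1.        ]]), 'k1': 0.0387807249955915, 'eye': array([1.01375447, 0.33320585, 0.80392968]), 'orientation': array([ 0.6336945 , -0.00972069,  2.12901468])}, 'top': {'camera_matrix': array([[433.34641876,   0.        , 252.34681807],
       [  0.        , 433.34
[... 172 characters left out ...]
rray([ 0.15687815, -0.02976566, -1.55531118])}, 'wrist': {'camera_matrix': array([[279.36251273,   0.        , 257.27954832],
       [  0.        , 279.36251273, 189.87077821],
       [  0.        ,   0.        ,   1.        ]]), 'k1': -0.001279463760710785, 'tool_from_camera': array([[ 8.47038174e-04,  9.63963973e-01,  2.66031467e-01,
         7.88926308e-02],
       [ 9.99999637e-01, -8.41231909e-04, -1.35775718e-04,
         7.28888576e-04],
       [ 9.29112584e-05,  2.66031485e-01, -9.63964336e-01,
        -1.79431396e-01],
       [ 0.00000000e+00,  0.00000000e+00,  0.00000000e+00,
         1.00000000e+00]])}}
['IKError', 'calibration', 'close_job', 'get_obs', 'hold_point_z', 'snapshot']
```

View pics/top0.png

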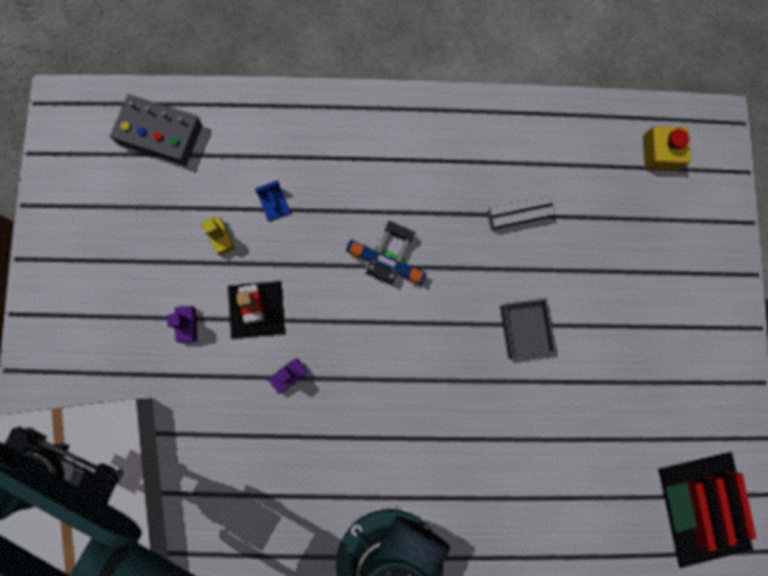

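View pics/sc0.png

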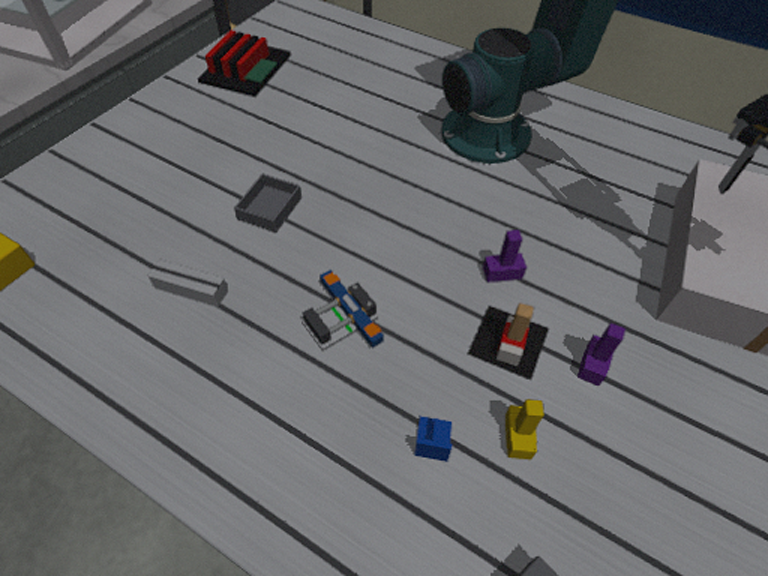

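Top view (1.5x): mallet on the black pad at about (257,310); jig with blue bar, orange buttons at (356,248) and (418,276); rear block toward the robot. The purple and yellow look-alikes stand around it.

```bash
python3 - <<'E'
from h import *
f=lambda p,z,n="top":print(n,p,z,at(n,np.array(p)/1.5,z).round(4))
for p in [(230,285),(281,282),(285,334),(230,338)]: f(p,.006)
f((356,248),.035);f((418,276),.035);f((331,279),.035,"scene");f((373,331),.035,"scene")
f((245,297),.116);f((524,309),.116,"scene")
print(hold_point_z)
for p in [(484,308),(549,322),(533,376),(468,354)]: f(p,.006,"scene")
im=np.load('pics/top0.npy')[130:270,130:310];a=cv2.resize(im,None,fx=4.4,fy=4.4,interpolation=cv2.INTER_CUBIC)
cv2.imwrite('pics/topc.png',cv2.convertScaleAbs(a,alpha=1.6)[:,:,::-1])
E
```

```text
top (230, 285) 0.006 [0.5367 0.3306 0.006 ]
top (281, 282) 0.006 [0.5449 0.2273 0.006 ]
top (285, 334) 0.006 [0.4396 0.2153 0.006 ]
top (230, 338) 0.006 [0.4294 0.3253 0.006 ]
top (356, 248) 0.035 [0.6124 0.0765 0.035 ]
top (418, 276) 0.035 [ 0.5581 -0.0484  0.035 ]
scene (331, 279) 0.035 [ 0.5651 -0.0396  0.035 ]
scene (373, 331) 0.035 [0.6167 0.0821 0.035 ]
top (245, 297) 0.116 [0.4988 0.2793 0.116 ]
scene (524, 309) 0.116 [0.5006 0.2839 0.116 ]
0.0188
scene (484, 308) 0.006 [0.4548 0.2148 0.006 ]
scene (549, 322) 0.006 [0.4207 0.3237 0.006 ]
scene (533, 376) 0.006 [0.534  0.3403 0.006 ]
scene (468, 354) 0.006 [0.5542 0.2322 0.006 ]
```

View pics/topc.png

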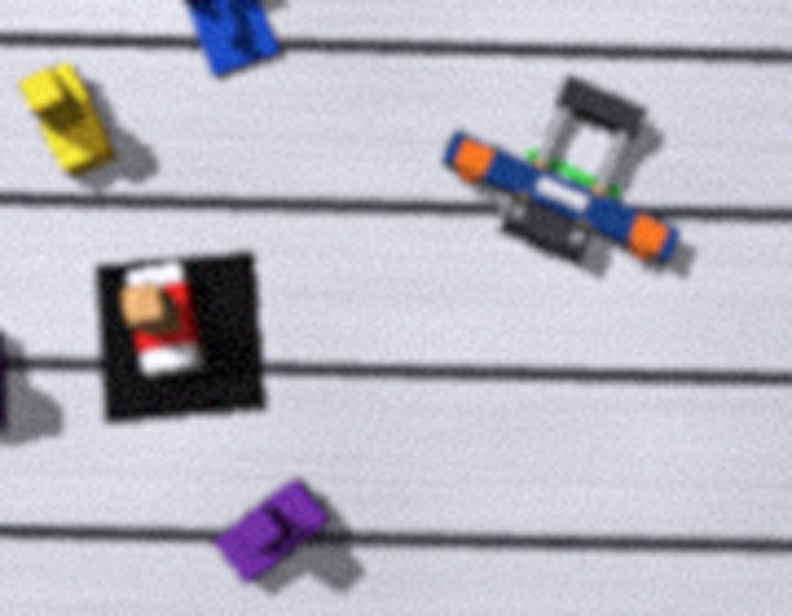

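```bash
cat >> h.py <<'E'
def plan(tgt,yaw,n,n2=None):
    """print n rows (chunks of 5) from the measured pose to a tool-down target"""
    o=get_obs();p0=np.array(o["tool_pos"]);A=R.from_euler('xyz',o["ee_rot"])
    A=R.from_euler('xyz',[np.pi,0,A.as_euler('xyz')[2]])  # commanded pose taken as tool-down
    B=R.from_euler('xyz',[np.pi,0,yaw]);rv=(A.inv()*B).as_rotvec();C=A;out=[]
    for i in range(n):
        d=C.inv().apply((np.array(tgt)-p0)/n)*100
        out.append("%.2f %.2f %.2f 0 0 %.3f"%(*d,rv[2]/n));C=C*R.from_rotvec([0,0,rv[2]/n])
    for i in range(0,n,5):print("; ".join(out[i:i+5]))
E
python3 -c "
from h import *
plan([.495,.28,.25],1.67,10)"
```

```text
-3.53 -1.04 -0.46 0 0 0.109; -3.62 -0.65 -0.46 0 0 0.109; -3.67 -0.25 -0.46 0 0 0.109; -3.68 0.15 -0.46 0 0 0.109; -3.64 0.54 -0.46 0 0 0.109
-3.56 0.94 -0.46 0 0 0.109; -3.44 1.32 -0.46 0 0 0.109; -3.28 1.68 -0.46 0 0 0.109; -3.07 2.03 -0.46 0 0 0.109; -2.84 2.35 -0.46 0 0 0.109
```

Request:
step_arm(
  increments="-3.5 -1.0 -0.5 0 0 0.11; -3.6 -0.65 -0.5 0 0 0.11; -3.7 -0.25 -0.5 0 0 0.11; -3.7 0.15 -0.5 0 0 0.11; -3.65 0.55 -0.4 0 0 0.11",
  claw=-1,
)

```text
time: 0.6
tool_pos: [0.3517, 0.3938, 0.2293]
ee_rot: [-3.141, 0.0, 2.201]
wrist_force: [-0.1, 0.7, -0.5]
width: 0.094
```

Request:
step_arm(
  increments="-3.55 0.95 -0.5 0 0 0.11; -3.45 1.3 -0.5 0 0 0.11; -3.3 1.7 -0.5 0 0 0.11; -3.05 2.0 -0.4 0 0 0.11; -2.85 2.35 -0.4 0 0 0.1",
)

```text
time: 1.1
tool_pos: [0.4946, 0.2776, 0.2521]
ee_rot: [-3.141, 0.0, 1.661]
wrist_force: [0.5, -0.3, 0.6]
width: 0.0943
```

Request:
step_arm(
  increments="0 0 0 0 0 0; 0 0 0 0 0 0",
)

```text
time: 1.3
tool_pos: [0.4938, 0.2784, 0.2517]
ee_rot: [-3.14, -0.0, 1.665]
wrist_force: [-0.1, 0.9, 0.3]
width: 0.0937
```

```bash
python3 - <<'E'
from h import *
import pickle
o=get_obs();pickle.dump(o,open('o1.pkl','wb'));print(o["tool_pos"],o["ee_rot"],o["joint_positions"],o["wrist_force"])
save("wrist","w1",None,1.5)
E
```

```text
[0.4938329  0.27839262 0.25168582] [-3.13975344e+00 -1.53427971e-04  1.66525754e+00] [4.12873068e-01 1.22372710e-01 1.24160632e+00 7.37470868e-04
 1.77931229e+00 3.18563763e-01] [-0.11578923  0.92941137  0.30572221]
```

View pics/w1.png

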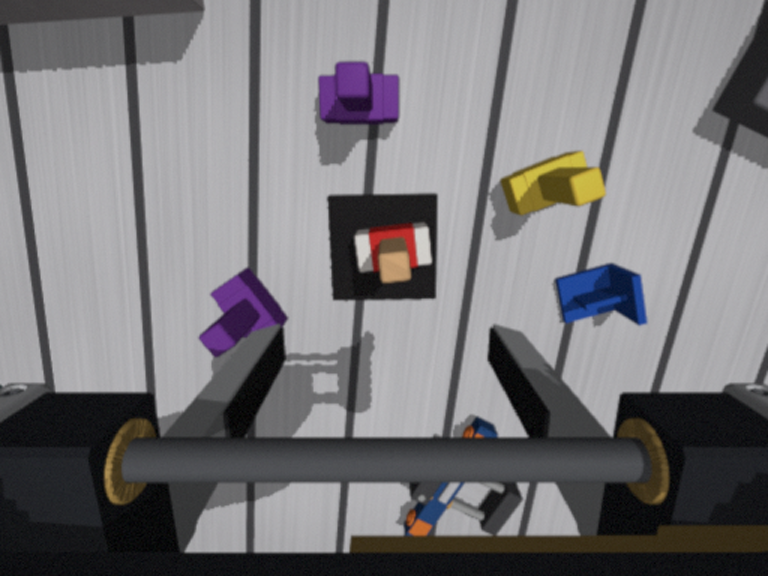

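```bash
python3 - <<'E'
import numpy as np,cv2
im=np.load('pics/w1.npy')[120:210,210:310]
cv2.imwrite('pics/w1c.png',cv2.resize(im,None,fx=6,fy=6,interpolation=cv2.INTER_CUBIC)[:,:,::-1])
E
```

```text
(no output)
```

View pics/w1c.png

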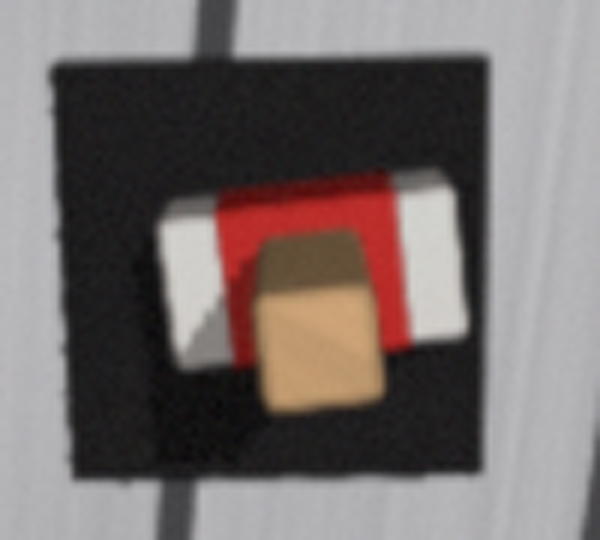

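Enlarged wrist crop: pad corners (52,65),(488,55),(482,470),(74,478); head top corners (160,216),(455,185),(468,335),(182,370); handle top (255,297),(372,283),(383,400),(268,412).

```bash
python3 - <<'E'
from h import *
import pickle
o=pickle.load(open('o1.pkl','rb'))
def q(P,z):
    w=np.array([at("wrist",np.array(p)/6+[210-.42,120-.42],z,o)[:2] for p in P]);return w
for n,P,z in [("pad",[(52,65),(488,55),(482,470),(74,478)],.006),("head",[(160,216),(455,185),(468,335),(182,370)],.042),("handle",[(255,297),(372,283),(383,400),(268,412)],.116)]:
    w=q(P,z);d=(w[1]-w[0]+w[2]-w[3])/2;e=(w[0]-w[3]+w[1]-w[2])/2
    print(n,w.mean(0).round(4),"len",np.linalg.norm(d).round(4),np.linalg.norm(e).round(4),"yaw",np.arctan2(d[1],d[0]).round(3),(np.arctan2(e[1],e[0])-np.pi/2).round(3))
E
```

```text
pad [0.4893 0.2788] len 0.1083 0.1076 yaw 0.117 0.113
head [0.4989 0.2855] len 0.0687 0.0365 yaw 0.21 0.213
handle [0.4984 0.2853] len 0.0225 0.023 yaw 0.21 0.201
```

```bash
python3 -c "
from h import *
plan([.4988,.2854,.13],1.781,3)
print(get_obs()['time'])"
```

```text
0.19 0.20 4.06 0 0 -0.038; 0.19 0.21 4.06 0 0 -0.038; 0.18 0.22 4.06 0 0 -0.038
1.35
```

Request:
step_arm(
  increments="0.19 0.2 4.0 0 0 -0.04; 0.19 0.2 4.0 0 0 -0.04; 0.18 0.2 4.0 0 0 -0.036; 0 0 3.5 0 0 0; 0 0 3 0 0 0",
)

```text
time: 1.85
tool_pos: [0.4966, 0.2862, 0.0651]
ee_rot: [-3.139, 0.0, 1.785]
wrist_force: [-0.6, 0.8, 0.3]
width: 0.0939
```

Request:
step_arm(
  increments="0 0 0 0 0 0; 0 0 0 0 0 0",
)

```text
time: 2.05
tool_pos: [0.498, 0.2861, 0.0677]
ee_rot: [-3.141, -0.0, 1.784]
wrist_force: [-0.3, 1.1, 1.5]
width: 0.0937
```

Request:
step_arm(
  increments="0 0 0 0 0 0; 0 0 0 0 0 0; 0 0 0 0 0 0; 0 0 0 0 0 0; 0 0 0 0 0 0",
  claw=1,
)

```text
time: 2.55
tool_pos: [0.4993, 0.2852, 0.068]
ee_rot: [3.141, -0.0, 1.782]
wrist_force: [-0.6, 0.5, -0.7]
width: 0.0572
```

Request:
step_arm(
  increments="0 0 0 0 0 0; 0 0 0 0 0 0; 0 0 0 0 0 0",
)

```text
time: 2.85
tool_pos: [0.499, 0.2851, 0.0674]
ee_rot: [-3.141, -0.0, 1.782]
wrist_force: [-0.1, 0.0, -0.0]
width: 0.0336
```

Request:
step_arm(
  increments="0 0 -1 0 0 0; 0 0 -2 0 0 0; 0 0 -2 0 0 0; 0 0 -2 0 0 0; 0 0 0 0 0 0",
)

```text
time: 3.35
tool_pos: [0.5008, 0.286, 0.1412]
ee_rot: [3.135, -0.002, 1.782]
wrist_force: [0.6, 0.4, -1.9]
width: 0.0239
```

Request:
step_arm(
  increments="0 0 0 0 0 0; 0 0 0 0 0 0; 0 0 0 0 0 0",
)

```text
time: 3.65
tool_pos: [0.4981, 0.2848, 0.1357]
ee_rot: [-3.138, 0.001, 1.782]
wrist_force: [-0.5, -1.1, -2.1]
width: 0.0239
```

The fingers were still closing when the lift began, so I'll check where the handle is held.

```bash
python3 - <<'E'
from h import *
o=get_obs();print(o["tool_pos"],o["wrist_force"])
save("scene","s2",(270,120,420,280),4)
save("wrist","w2")
E
```

```text
[0.4981122  0.28475908 0.13565876] [-0.47558898 -1.12381864 -2.11205297]
```

View pics/s2.png

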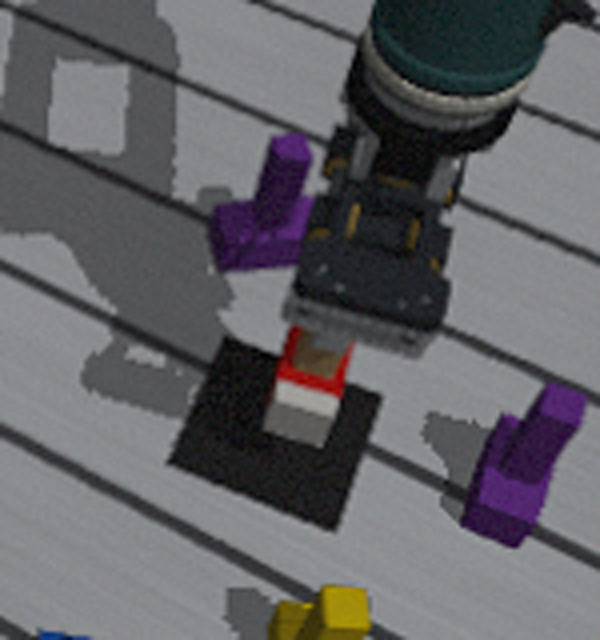

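```bash
python3 - <<'E'
from h import *
for u,v in [(293,440),(303,408)]:
    e,d=ray("scene",(270+u/4,120+v/4)); t=(.5324-e[0])/d[0]; print(u,v,(e+d*t).round(4))
im=np.load('pics/w2.npy');cv2.imwrite('pics/w2b.png',cv2.resize(im[90:384],None,fx=1.5,fy=1.5)[:,:,::-1])
E
```

```text
293 440 [0.5324 0.2948 0.0625]
303 408 [0.5324 0.293  0.0974]
```

View pics/w2b.png

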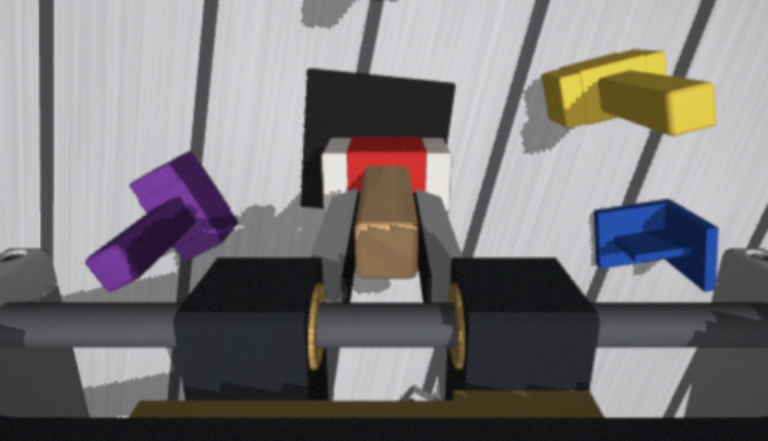

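```bash
python3 -c "
from h import *
plan([.45,.005,.19],1.167,7)"
```

```text
-3.76 -1.51 -0.77 0 0 0.088; -3.88 -1.18 -0.77 0 0 0.088; -3.97 -0.83 -0.77 0 0 0.088; -4.03 -0.48 -0.77 0 0 0.088; -4.06 -0.13 -0.77 0 0 0.088
-4.05 0.23 -0.77 0 0 0.088; -4.02 0.59 -0.77 0 0 0.088
```

Request:
step_arm(
  increments="-1.9 -0.75 -0.8 0 0 0.044; -1.9 -0.75 -0.8 0 0 0.044; -3.9 -1.2 -0.8 0 0 0.088; -3.95 -0.85 -0.8 0 0 0.088; -4.05 -0.5 -0.8 0 0 0.088",
)

```text
time: 4.25
tool_pos: [0.4694, 0.1237, 0.1773]
ee_rot: [-3.141, 0.0, 1.427]
wrist_force: [1.2, -0.7, -2.0]
width: 0.0236
```

Request:
step_arm(
  increments="-4.05 -0.1 -0.7 0 0 0.088; -4.05 0.2 -0.7 0 0 0.088; -4 0.6 0 0 0 0.087; 0 0 0 0 0 0; 0 0 0 0 0 0",
)

```text
time: 4.75
tool_pos: [0.4491, 0.0046, 0.1913]
ee_rot: [-3.141, -0.001, 1.165]
wrist_force: [0.4, 0.6, -2.3]
width: 0.0237
```

Request:
step_arm(
  increments="0 0 0 0 0 0; 0 0 0 0 0 0",
)

```text
time: 4.95
tool_pos: [0.4494, 0.0063, 0.1912]
ee_rot: [-3.141, -0.0, 1.169]
wrist_force: [-1.0, 0.3, -3.1]
width: 0.024
```

```bash
python3 - <<'E'
from h import *
import pickle
o=get_obs();pickle.dump(o,open('o3.pkl','wb'));print(o["tool_pos"],o["ee_rot"],o["wrist_force"],o["joint_positions"])
save("wrist","w3",(120,20,512,314),2)
E
```

```text
[0.44936551 0.00626407 0.19116099] [-3.14085793e+00 -2.30571452e-04  1.16895393e+00] [-1.04795352  0.2880869  -3.05008382] [-1.12678162e-01 -1.35737906e-01  1.61713201e+00  4.32258239e-04
  1.66083701e+00  2.89202881e-01]
```

View pics/w3.png

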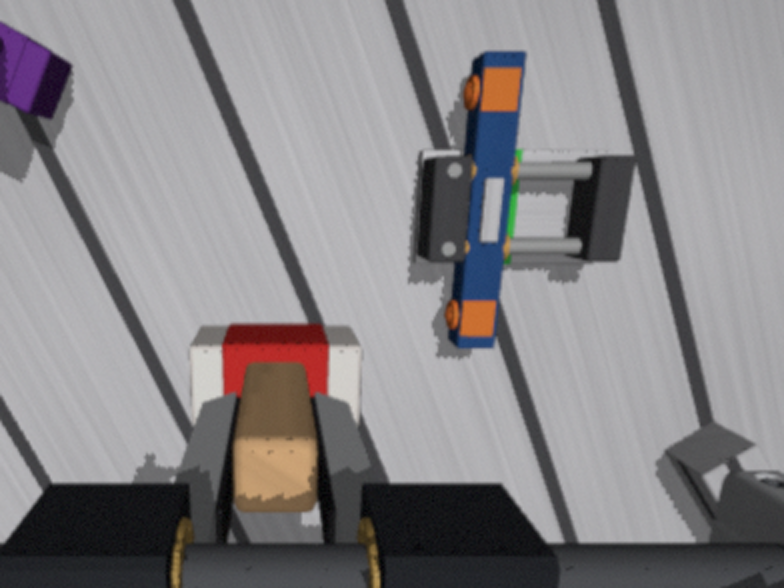

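Wrist view (2x crop): orange patches at (501,89) left and (478,318) right; button tips at (464,92) and (446,315); block edges at (633,157)-(620,260) and (427,160)-(420,258). Mallet head straight, right face at x≈360.

```bash
python3 - <<'E'
from h import *
import pickle
o=pickle.load(open('o3.pkl','rb'))
w=lambda u,v,z: at("wrist",(120+u/2-.25,20+v/2-.25),z,o)[:2]
def yawof(l,r): d=l-r; return np.arctan2(-d[0],d[1]),np.linalg.norm(d)
L,Rr=w(501,89,.035),w(478,318,.035);print("patch",L,Rr,yawof(L,Rr))
l,r=w(464,92,.024),w(446,315,.024);print("tips",l,r,yawof(l,r))
a,b=w(633,157,.04),w(620,260,.04);print("front blk",yawof(a,b)); c,d=w(427,160,.04),w(420,258,.04);print("rear",yawof(c,d))
y=yawof(a,b)[0];print("len blocks",(a+b-c-d)/2)
F=np.array([np.cos(y),np.sin(y)]);print("travel of patch ctr rel rear block back",(L-(c+d)/2)@F-22e-3,(Rr-(c+d)/2)@F-.022)
fy=np.array([-F[1],F[0]]);T=np.array(o["tool_pos"][:2]);print("tool in fixture rel tips (fwd,left): L",F@(l-T),fy@(l-T),"R",F@(r-T),fy@(r-T))
# mallet face right top edge pixels z=underside+36
for z in(.149,.154,.159):print(z,[F@(w(u,v,z)-T) for u,v in((360,345),(191,345))])
E
```

```text
patch [0.61403345 0.07767713] [ 0.56298307 -0.04219094] (np.float64(-0.4026225981244037), np.float64(0.1302862088451277))
tips [0.59847249 0.08439441] [ 0.5476132  -0.03633901] (np.float64(-0.39869242085912887), np.float64(0.13100849443577467))
front blk (np.float64(-0.3638998902441809), np.float64(0.057913356661632276))
rear (np.float64(-0.40388412156935644), np.float64(0.05507455335062229))
len blocks [ 0.10786109 -0.0454589 ]
travel of patch ctr rel rear block back 0.020101762126818662 0.0150579880210127
tool in fixture rel tips (fwd,left): L 0.11153457180712548 0.12608441606907203 R 0.1069773743134425 -0.004844792151752308
0.149 [np.float64(0.034061970553031486), np.float64(-0.035585868122346244)]
0.154 [np.float64(0.033327568166832446), np.float64(-0.03474885911032614)]
0.159 [np.float64(0.032593165780633364), np.float64(-0.033911850098305975)]
```

Request:
step_arm(
  increments="-0.25 0.5 3 0 0 0; -0.25 0.5 4 0 0 0; 0 0.5 3 0 0 0; 0 0.5 0.9 0 0 0; 0 1 0 0 0 0",
)

```text
time: 5.5
tool_pos: [0.474, -0.0104, 0.081]
ee_rot: [-3.138, 0.001, 1.168]
wrist_force: [0.2, 0.4, -1.7]
width: 0.0236
```

Request:
step_arm(
  increments="0 1 0 0 0 0; 0 1 0 0 0 0; 0 0.6 0 0 0 0; 0 0 0 0 0 0; 0 0 0 0 0 0",
)

```text
time: 6.0
tool_pos: [0.4991, -0.0215, 0.0829]
ee_rot: [3.141, -0.0, 1.167]
wrist_force: [0.4, 0.2, -2.5]
width: 0.0238
```

Request:
step_arm(
  increments="0 0.3 0 0 0 0; 0 0 0 0 0 0; 0 0 0 0 0 0",
)

```text
time: 6.3
tool_pos: [0.5015, -0.0226, 0.0825]
ee_rot: [-3.141, -0.0, 1.167]
wrist_force: [-0.6, -0.3, -2.2]
width: 0.0241
```

```bash
cat >> h.py <<'E'
FW=np.array([np.cos(-.395),np.sin(-.395)]);FL=np.array([-FW[1],FW[0]])
def st():
    o=get_obs();p=np.array(o["tool_pos"]);f=np.array(o["wrist_force"])
    tip={'L':[.5985,.0844],'R':[.5476,-.0363]}
    print("t %.2f z %.4f"%(o["time"],p[2]),{k:((np.array(v)-p[:2])@FW-.035).round(4) for k,v in tip.items()},"lat",{k:((np.array(v)-p[:2])@FL).round(4) for k,v in tip.items()},"F",(f[:2]@FW).round(2),(f[:2]@FL).round(2),f[2].round(2))
E
python3 -c "
from h import *
st();save('wrist','w4',(120,20,512,314),2)"
```

```text
t 6.30 z 0.0825 {'L': np.float64(0.0134), 'R': np.float64(0.0129)} lat {'L': np.float64(0.1361), 'R': np.float64(0.0051)} F -0.45 -0.49 -2.22
```

View pics/w4.png

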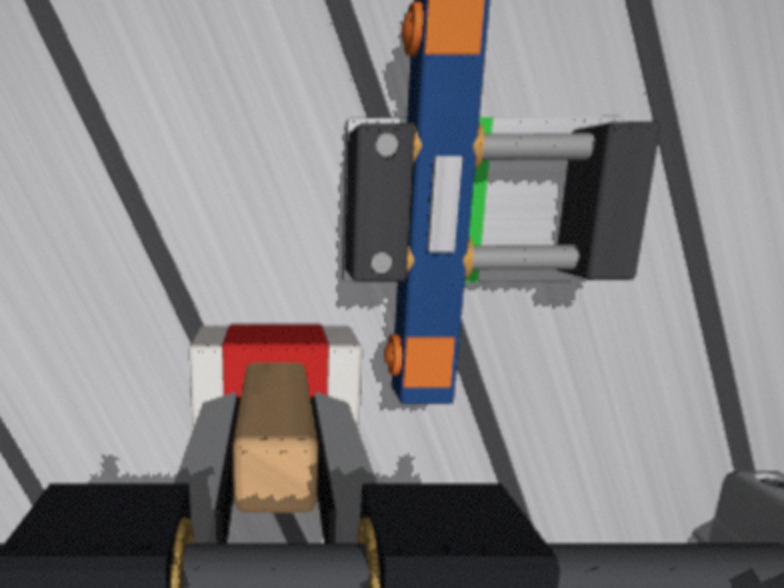

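Gap to the right button is about 12 mm, head squarely behind it. Creeping in.

Request:
step_arm(
  increments="0 0.5 0 0 0 0; 0 0.3 0 0 0 0; 0 0 0 0 0 0",
)

```text
time: 6.65
tool_pos: [0.5095, -0.026, 0.0825]
ee_rot: [3.141, -0.0, 1.167]
wrist_force: [-0.5, -0.2, -2.2]
width: 0.0236
```

Request:
step_arm(
  increments="0 0.1 0 0 0 0; 0 0.1 0 0 0 0; 0 0 0 0 0 0",
)

```text
time: 6.95
tool_pos: [0.5109, -0.0266, 0.0825]
ee_rot: [3.142, -0.0, 1.167]
wrist_force: [0.2, 0.1, -2.0]
width: 0.0238
```

Request:
step_arm(
  increments="0 0.1 0 0 0 0; 0 0.05 0 0 0 0; 0 0 0 0 0 0",
)

```text
time: 7.25
tool_pos: [0.5123, -0.0272, 0.0825]
ee_rot: [3.142, -0.0, 1.167]
wrist_force: [0.2, 0.6, -2.9]
width: 0.0242
```

Request:
step_arm(
  increments="0 0.1 0 0 0 0; 0 0 0 0 0 0",
)

```text
time: 7.45
tool_pos: [0.5132, -0.0276, 0.0825]
ee_rot: [3.141, -0.0, 1.167]
wrist_force: [-0.6, -0.1, -1.8]
width: 0.0239
```

Request:
step_arm(
  increments="0 0.1 0 0 0 0; 0 0 0 0 0 0",
)

```text
time: 7.65
tool_pos: [0.5138, -0.0278, 0.0824]
ee_rot: [-3.141, -0.0, 1.167]
wrist_force: [-0.5, -0.2, -1.6]
width: 0.0238
```

Request:
step_arm(
  increments="0 0.1 0 0 0 0; 0 0 0 0 0 0",
)

```text
time: 7.85
tool_pos: [0.5141, -0.0279, 0.0823]
ee_rot: [-3.139, 0.0, 1.167]
wrist_force: [-3.9, 0.4, -0.8]
width: 0.0239
```

Request:
step_arm(
  increments="0 0.1 0 0 0 0; 0 0 0 0 0 0",
)

```text
time: 8.05
tool_pos: [0.5145, -0.0281, 0.0823]
ee_rot: [-3.138, 0.0, 1.167]
wrist_force: [-5.4, 1.5, 1.5]
width: 0.0233
```

Request:
step_arm(
  increments="0 0.1 0 0 0 0; 0 0 0 0 0 0",
)

```text
time: 8.25
tool_pos: [0.5149, -0.0283, 0.0823]
ee_rot: [-3.137, 0.0, 1.167]
wrist_force: [-6.4, 2.2, 2.0]
width: 0.0242
```

Request:
step_arm(
  increments="0 0.1 0 0 0 0; 0 0 0 0 0 0",
)

```text
time: 8.45
tool_pos: [0.5157, -0.0287, 0.0822]
ee_rot: [-3.136, 0.0, 1.167]
wrist_force: [-7.2, 2.2, 2.2]
width: 0.0237
```

Request:
step_arm(
  increments="0 0.1 0 0 0 0; 0 0 0 0 0 0",
)

```text
time: 8.65
tool_pos: [0.5166, -0.0291, 0.0822]
ee_rot: [-3.136, 0.0, 1.167]
wrist_force: [-6.1, 1.8, 1.0]
width: 0.0242
```

Request:
step_arm(
  increments="0 0.1 0 0 0 0; 0 0 0 0 0 0",
)

```text
time: 8.85
tool_pos: [0.5175, -0.0295, 0.0822]
ee_rot: [-3.136, 0.0, 1.167]
wrist_force: [-6.8, 1.8, 1.5]
width: 0.024
```

Request:
step_arm(
  increments="0 0.1 0 0 0 0; 0 0 0 0 0 0",
)

```text
time: 9.05
tool_pos: [0.5184, -0.0299, 0.0822]
ee_rot: [-3.136, 0.001, 1.167]
wrist_force: [-7.3, 2.7, 2.0]
width: 0.0245
```

Request:
step_arm(
  increments="0 0.05 0 0 0 0; 0 0 0 0 0 0",
)

```text
time: 9.25
tool_pos: [0.5185, -0.03, 0.0822]
ee_rot: [-3.135, 0.001, 1.167]
wrist_force: [-7.2, 2.5, 2.9]
width: 0.0237
```

Request:
step_arm(
  increments="0 -2 0 0 0 0; 0 -2 0 0 0 0; 3.5 0 0 0 0 0; 4.8 0 0 0 0 0; 4.8 0 0 0 0 0",
)

```text
time: 9.75
tool_pos: [0.5374, 0.1061, 0.0831]
ee_rot: [3.138, -0.001, 1.165]
wrist_force: [1.7, -1.1, -1.5]
width: 0.024
```

Request:
step_arm(
  increments="0 1.4 0 0 0 0; 0 1.2 0 0 0 0; 0 0 0 0 0 0; 0 0 0 0 0 0",
)

```text
time: 10.15
tool_pos: [0.5596, 0.0936, 0.0822]
ee_rot: [-3.141, 0.0, 1.164]
wrist_force: [-0.5, 0.2, -2.5]
width: 0.0233
```

```bash
python3 -c "
from h import *
st()"
```

```text
t 10.15 z 0.0822 {'L': np.float64(0.0045), 'R': np.float64(0.004)} lat {'L': np.float64(0.0065), 'R': np.float64(-0.1245)} F -0.52 0.03 -2.53
```

Request:
step_arm(
  increments="0.3 0.2 0 0 0 0; 0 0.1 0 0 0 0; 0 0 0 0 0 0",
)

```text
time: 10.45
tool_pos: [0.5635, 0.0963, 0.0826]
ee_rot: [3.141, -0.0, 1.166]
wrist_force: [0.6, -0.5, -2.1]
width: 0.0236
```

Request:
step_arm(
  increments="0 0.1 0 0 0 0; 0 0 0 0 0 0",
)

```text
time: 10.65
tool_pos: [0.5643, 0.0962, 0.0825]
ee_rot: [-3.142, -0.0, 1.167]
wrist_force: [0.6, 1.1, -2.8]
width: 0.0236
```

Request:
step_arm(
  increments="0 0.1 0 0 0 0; 0 0 0 0 0 0",
)

```text
time: 10.85
tool_pos: [0.5648, 0.0961, 0.0824]
ee_rot: [-3.14, 0.0, 1.167]
wrist_force: [-2.2, 0.5, -0.9]
width: 0.0241
```

Request:
step_arm(
  increments="0 0.1 0 0 0 0; 0 0 0 0 0 0",
)

```text
time: 11.05
tool_pos: [0.5652, 0.096, 0.0824]
ee_rot: [-3.139, 0.0, 1.167]
wrist_force: [-4.1, 2.5, 0.2]
width: 0.0238
```

Request:
step_arm(
  increments="0 0.1 0 0 0 0; 0 0 0 0 0 0",
)

```text
time: 11.25
tool_pos: [0.5656, 0.0958, 0.0824]
ee_rot: [-3.137, 0.0, 1.167]
wrist_force: [-4.5, 0.8, 1.6]
width: 0.0234
```

Request:
step_arm(
  increments="0 0.1 0 0 0 0; 0 0.1 0 0 0 0; 0 0 0 0 0 0",
)

```text
time: 11.55
tool_pos: [0.5673, 0.0953, 0.0824]
ee_rot: [-3.137, 0.0, 1.167]
wrist_force: [-6.3, 2.4, 1.4]
width: 0.0238
```

Request:
step_arm(
  increments="0 0.1 0 0 0 0; 0 0.1 0 0 0 0; 0 0 0 0 0 0",
)

```text
time: 11.85
tool_pos: [0.5691, 0.0946, 0.0824]
ee_rot: [-3.137, -0.0, 1.167]
wrist_force: [-6.8, 2.6, 1.9]
width: 0.0241
```

Request:
step_arm(
  increments="0 0.1 0 0 0 0; 0 0 0 0 0 0",
)

```text
time: 12.05
tool_pos: [0.57, 0.0942, 0.0824]
ee_rot: [-3.137, -0.0, 1.167]
wrist_force: [-6.2, 2.5, 1.9]
width: 0.0236
```

Request:
step_arm(
  increments="0 0.1 0 0 0 0; 0 0 0 0 0 0",
)

```text
time: 12.25
tool_pos: [0.5709, 0.0939, 0.0824]
ee_rot: [-3.137, -0.0, 1.167]
wrist_force: [-6.0, 2.9, 2.1]
width: 0.0243
```

Request:
step_arm(
  increments="0 0.1 0 0 0 0; 0 0 0 0 0 0",
)

```text
time: 12.45
tool_pos: [0.5719, 0.0935, 0.0824]
ee_rot: [-3.137, -0.0, 1.167]
wrist_force: [-5.2, 4.2, 2.7]
width: 0.0239
```

Request:
step_arm(
  increments="0 0.1 0 0 0 0; 0 0 0 0 0 0",
)

```text
time: 12.65
tool_pos: [0.5725, 0.0933, 0.0824]
ee_rot: [-3.136, -0.0, 1.168]
wrist_force: [-6.7, 2.2, 1.3]
width: 0.0241
```

Request:
step_arm(
  increments="0 -2 0 0 0 0; 0 -2 0 0 0 0; -3.6 0 0 0 0 0; -4.8 0 0 0 0 0; -4.8 0 0 0 0 0",
)

```text
time: 13.15
tool_pos: [0.4864, -0.015, 0.0828]
ee_rot: [3.138, 0.0, 1.169]
wrist_force: [1.2, -1.0, -1.8]
width: 0.0238
```

Request:
step_arm(
  increments="0 1.4 0 0 0 0; 0 1.3 0 0 0 0; 0 0.2 0 0 0 0; 0 0 0 0 0 0",
)

```text
time: 13.55
tool_pos: [0.5138, -0.0245, 0.0825]
ee_rot: [3.141, -0.0, 1.168]
wrist_force: [-0.8, -0.4, -2.4]
width: 0.0239
```

Request:
step_arm(
  increments="0 0.1 0 0 0 0; 0 0.1 0 0 0 0; 0 0 0 0 0 0",
)

```text
time: 13.85
tool_pos: [0.5145, -0.0253, 0.0824]
ee_rot: [3.142, -0.0, 1.168]
wrist_force: [-0.5, -0.4, -3.6]
width: 0.0238
```

Request:
step_arm(
  increments="0 0.1 0 0 0 0; 0 0.1 0 0 0 0; 0 0 0 0 0 0",
)

```text
time: 14.15
tool_pos: [0.5155, -0.0261, 0.0824]
ee_rot: [-3.14, -0.0, 1.167]
wrist_force: [-2.3, 1.6, -1.7]
width: 0.0238
```

Request:
step_arm(
  increments="0 0.1 0 0 0 0; 0 0 0 0 0 0",
)

```text
time: 14.35
tool_pos: [0.5158, -0.0263, 0.0823]
ee_rot: [-3.138, -0.0, 1.167]
wrist_force: [-5.2, 2.2, 0.2]
width: 0.0238
```

Request:
step_arm(
  increments="0 0.1 0 0 0 0; 0 0.1 0 0 0 0; 0 0 0 0 0 0",
)

```text
time: 14.65
tool_pos: [0.517, -0.0269, 0.0823]
ee_rot: [-3.136, -0.0, 1.167]
wrist_force: [-5.8, 2.8, 3.0]
width: 0.0239
```

Request:
step_arm(
  increments="0 0.1 0 0 0 0; 0 0.1 0 0 0 0; 0 0 0 0 0 0",
)

```text
time: 14.95
tool_pos: [0.5188, -0.0278, 0.0823]
ee_rot: [-3.136, 0.0, 1.167]
wrist_force: [-5.5, 4.1, 2.6]
width: 0.0239
```

Request:
step_arm(
  increments="0 0.1 0 0 0 0; 0 0.1 0 0 0 0; 0 0 0 0 0 0",
)

```text
time: 15.25
tool_pos: [0.5206, -0.0286, 0.0823]
ee_rot: [-3.136, 0.0, 1.167]
wrist_force: [-7.2, 2.8, 1.7]
width: 0.024
```

Request:
step_arm(
  increments="0 0.1 0 0 0 0; 0 0 0 0 0 0",
)

```text
time: 15.45
tool_pos: [0.5215, -0.029, 0.0823]
ee_rot: [-3.136, 0.0, 1.167]
wrist_force: [-5.4, 2.2, 2.3]
width: 0.0237
```

Request:
step_arm(
  increments="0 0.1 0 0 0 0; 0 0 0 0 0 0",
)

```text
time: 15.65
tool_pos: [0.5224, -0.0294, 0.0824]
ee_rot: [-3.136, 0.0, 1.167]
wrist_force: [-6.6, 3.0, 2.0]
width: 0.0236
```

Request:
step_arm(
  increments="0 0.05 0 0 0 0; 0 0 0 0 0 0",
)

```text
time: 15.85
tool_pos: [0.5227, -0.0295, 0.0823]
ee_rot: [-3.136, 0.0, 1.167]
wrist_force: [-7.2, 3.5, 2.7]
width: 0.024
```

```bash
python3 -c "
from h import *
st();save('wrist','w5',(120,20,512,314),2)"
```

```text
t 15.85 z 0.0823 {'L': np.float64(-0.0088), 'R': np.float64(-0.0094)} lat {'L': np.float64(0.1343), 'R': np.float64(0.0033)} F -8.01 0.46 2.67
```

View pics/w5.png

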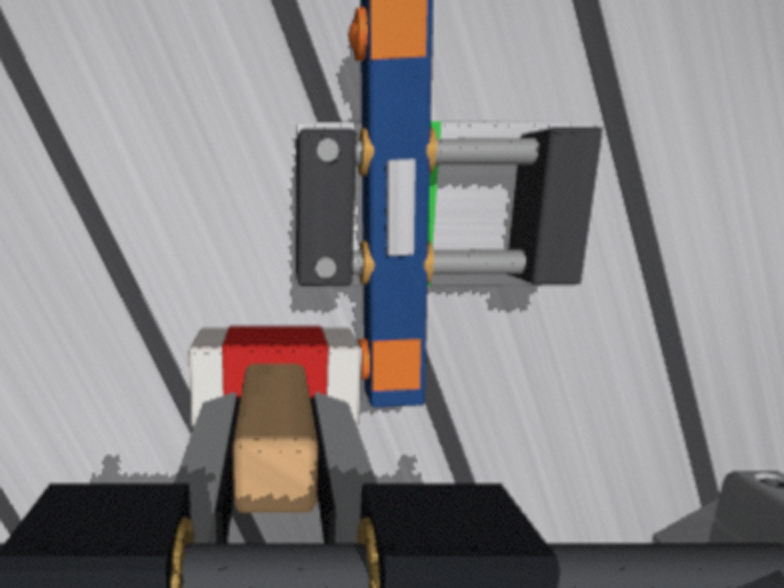

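Bar straightening; the right gap is about 6 mm, the left about 4 mm. The green is still showing ahead of the front edge. Change to the left.

Request:
step_arm(
  increments="0 -2 0 0 0 0; 0 -2 0 0 0 0; 3.8 0 0 0 0 0; 4.8 0 0 0 0 0; 4.8 0 0 0 0 0",
)

```text
time: 16.4
tool_pos: [0.5423, 0.1092, 0.083]
ee_rot: [3.138, -0.001, 1.165]
wrist_force: [1.1, -0.2, -2.1]
width: 0.0241
```

Request:
step_arm(
  increments="0 1.4 0 0 0 0; 0 1.2 0 0 0 0; 0 0.2 0 0 0 0; 0 0 0 0 0 0",
)

```text
time: 16.8
tool_pos: [0.5668, 0.0958, 0.0822]
ee_rot: [-3.141, 0.0, 1.164]
wrist_force: [-0.4, 0.1, -2.7]
width: 0.0239
```

Request:
step_arm(
  increments="0 0.1 0 0 0 0; 0 0.1 0 0 0 0; 0 0 0 0 0 0",
)

```text
time: 17.1
tool_pos: [0.5683, 0.0962, 0.0826]
ee_rot: [3.141, -0.0, 1.166]
wrist_force: [-0.6, -0.1, -2.9]
width: 0.0239
```

Request:
step_arm(
  increments="0 0.1 0 0 0 0; 0 0.1 0 0 0 0; 0 0 0 0 0 0",
)

```text
time: 17.4
tool_pos: [0.5692, 0.0962, 0.0824]
ee_rot: [-3.139, 0.001, 1.167]
wrist_force: [-3.7, 0.9, -0.2]
width: 0.0239
```

Request:
step_arm(
  increments="0 0.1 0 0 0 0; 0 0 0 0 0 0",
)

```text
time: 17.6
tool_pos: [0.5696, 0.0961, 0.0824]
ee_rot: [-3.138, 0.001, 1.167]
wrist_force: [-6.1, 1.9, 0.8]
width: 0.0236
```

Request:
step_arm(
  increments="0 0.1 0 0 0 0; 0 0.1 0 0 0 0; 0 0 0 0 0 0",
)

```text
time: 17.9
tool_pos: [0.571, 0.0956, 0.0823]
ee_rot: [-3.137, 0.001, 1.167]
wrist_force: [-6.9, 2.0, 1.7]
width: 0.0236
```

Request:
step_arm(
  increments="0 0.1 0 0 0 0; 0 0.1 0 0 0 0; 0 0 0 0 0 0",
)

```text
time: 18.2
tool_pos: [0.5729, 0.095, 0.0824]
ee_rot: [-3.137, 0.0, 1.167]
wrist_force: [-6.3, 2.0, 1.7]
width: 0.0239
```

Request:
step_arm(
  increments="0 0.1 0 0 0 0; 0 0.1 0 0 0 0; 0 0 0 0 0 0",
)

```text
time: 18.5
tool_pos: [0.5747, 0.0943, 0.0824]
ee_rot: [-3.137, 0.0, 1.167]
wrist_force: [-5.8, 1.9, 1.3]
width: 0.0237
```

Request:
step_arm(
  increments="0 0.1 0 0 0 0; 0 0 0 0 0 0",
)

```text
time: 18.7
tool_pos: [0.5756, 0.0939, 0.0823]
ee_rot: [-3.137, 0.0, 1.167]
wrist_force: [-6.0, 1.8, 1.7]
width: 0.0241
```

Request:
step_arm(
  increments="0 0.1 0 0 0 0; 0 0 0 0 0 0",
)

```text
time: 18.9
tool_pos: [0.5765, 0.0936, 0.0824]
ee_rot: [-3.136, 0.0, 1.167]
wrist_force: [-6.5, 2.4, 2.1]
width: 0.0238
```

Request:
step_arm(
  increments="0 -2 0 0 0 0; 0 -2 0 0 0 0; -3.8 0 0 0 0 0; -4.8 0 0 0 0 0; -4.8 0 0 0 0 0",
)

```text
time: 19.4
tool_pos: [0.4895, -0.0162, 0.0828]
ee_rot: [3.138, -0.0, 1.169]
wrist_force: [0.2, -1.1, -3.2]
width: 0.0241
```

Request:
step_arm(
  increments="0 1.4 0 0 0 0; 0 1.3 0 0 0 0; 0 0.2 0 0 0 0; 0 0 0 0 0 0",
)

```text
time: 19.8
tool_pos: [0.517, -0.0258, 0.0825]
ee_rot: [3.141, -0.0, 1.168]
wrist_force: [-0.1, 1.1, -2.3]
width: 0.0239
```

Request:
step_arm(
  increments="0 0.1 0 0 0 0; 0 0.1 0 0 0 0; 0 0 0 0 0 0",
)

```text
time: 20.1
tool_pos: [0.5177, -0.0267, 0.0824]
ee_rot: [-3.142, -0.0, 1.168]
wrist_force: [0.1, 0.5, -3.5]
width: 0.024
```

Request:
step_arm(
  increments="0 0.1 0 0 0 0; 0 0.1 0 0 0 0; 0 0 0 0 0 0",
)

```text
time: 20.4
tool_pos: [0.5189, -0.0276, 0.0824]
ee_rot: [-3.14, -0.0, 1.167]
wrist_force: [-1.0, 1.1, -1.2]
width: 0.0235
```

Request:
step_arm(
  increments="0 0.1 0 0 0 0; 0 0 0 0 0 0",
)

```text
time: 20.6
tool_pos: [0.5193, -0.0278, 0.0823]
ee_rot: [-3.139, -0.0, 1.167]
wrist_force: [-4.5, 2.8, 0.9]
width: 0.0241
```

Request:
step_arm(
  increments="0 0.1 0 0 0 0; 0 0.1 0 0 0 0; 0 0 0 0 0 0",
)

```text
time: 20.9
tool_pos: [0.5205, -0.0284, 0.0823]
ee_rot: [-3.137, -0.0, 1.167]
wrist_force: [-5.4, 3.5, 2.2]
width: 0.0236
```

Request:
step_arm(
  increments="0 0.1 0 0 0 0; 0 0.1 0 0 0 0; 0 0 0 0 0 0",
)

```text
time: 21.2
tool_pos: [0.5223, -0.0293, 0.0823]
ee_rot: [-3.137, 0.0, 1.167]
wrist_force: [-6.0, 3.0, 1.9]
width: 0.0238
```

Request:
step_arm(
  increments="0 0.1 0 0 0 0; 0 0.1 0 0 0 0; 0 0 0 0 0 0",
)

```text
time: 21.5
tool_pos: [0.5241, -0.0301, 0.0823]
ee_rot: [-3.137, 0.0, 1.167]
wrist_force: [-5.3, 2.8, 2.3]
width: 0.0235
```

Request:
step_arm(
  increments="0 0.1 0 0 0 0; 0 0 0 0 0 0",
)

```text
time: 21.7
tool_pos: [0.525, -0.0305, 0.0823]
ee_rot: [-3.137, 0.0, 1.167]
wrist_force: [-6.9, 2.5, 1.6]
width: 0.0237
```

Request:
step_arm(
  increments="0 0.1 0 0 0 0; 0 0 0 0 0 0",
)

```text
time: 21.9
tool_pos: [0.5258, -0.0309, 0.0823]
ee_rot: [-3.137, 0.0, 1.167]
wrist_force: [-5.9, 2.5, 2.1]
width: 0.024
```

Request:
step_arm(
  increments="0 -2 0 0 0 0; 0 -2 0 0 0 0; 3.8 0 0 0 0 0; 4.8 0 0 0 0 0; 4.8 0 0 0 0 0",
)

```text
time: 22.4
tool_pos: [0.5454, 0.1079, 0.0831]
ee_rot: [3.137, -0.001, 1.165]
wrist_force: [0.9, -0.3, -2.9]
width: 0.0236
```

Request:
step_arm(
  increments="0 1.4 0 0 0 0; 0 1.2 0 0 0 0; 0 0.2 0 0 0 0; 0 0 0 0 0 0",
)

```text
time: 22.8
tool_pos: [0.5696, 0.0947, 0.0823]
ee_rot: [3.142, 0.0, 1.164]
wrist_force: [-0.6, -0.1, -2.8]
width: 0.0236
```

Request:
step_arm(
  increments="0 0.1 0 0 0 0; 0 0.1 0 0 0 0; 0 0 0 0 0 0",
)

```text
time: 23.1
tool_pos: [0.5711, 0.0951, 0.0826]
ee_rot: [3.141, -0.0, 1.166]
wrist_force: [0.6, -0.0, -2.5]
width: 0.0238
```

Request:
step_arm(
  increments="0 0.1 0 0 0 0; 0 0.1 0 0 0 0; 0 0 0 0 0 0",
)

```text
time: 23.4
tool_pos: [0.5724, 0.095, 0.0825]
ee_rot: [-3.14, 0.0, 1.167]
wrist_force: [-2.1, -0.1, -1.5]
width: 0.0236
```

Request:
step_arm(
  increments="0 0.1 0 0 0 0; 0 0 0 0 0 0",
)

```text
time: 23.6
tool_pos: [0.5728, 0.0948, 0.0824]
ee_rot: [-3.139, 0.0, 1.167]
wrist_force: [-4.4, 1.8, 0.2]
width: 0.0237
```

Request:
step_arm(
  increments="0 0.1 0 0 0 0; 0 0.1 0 0 0 0; 0 0 0 0 0 0",
)

```text
time: 23.9
tool_pos: [0.574, 0.0944, 0.0824]
ee_rot: [-3.137, 0.0, 1.167]
wrist_force: [-5.6, 2.1, 1.8]
width: 0.0242
```

Request:
step_arm(
  increments="0 0.1 0 0 0 0; 0 0.1 0 0 0 0; 0 0 0 0 0 0",
)

```text
time: 24.2
tool_pos: [0.5759, 0.0938, 0.0824]
ee_rot: [-3.137, 0.0, 1.167]
wrist_force: [-6.2, 2.1, 1.9]
width: 0.0237
```

Request:
step_arm(
  increments="0 0.1 0 0 0 0; 0 0.1 0 0 0 0; 0 0 0 0 0 0",
)

```text
time: 24.5
tool_pos: [0.5777, 0.0931, 0.0824]
ee_rot: [-3.137, -0.0, 1.167]
wrist_force: [-6.7, 3.2, 1.2]
width: 0.0236
```

Request:
step_arm(
  increments="0 0.1 0 0 0 0; 0 0 0 0 0 0",
)

```text
time: 24.7
tool_pos: [0.5786, 0.0927, 0.0824]
ee_rot: [-3.137, -0.0, 1.167]
wrist_force: [-7.2, 3.5, 1.4]
width: 0.0236
```

```bash
python3 -c "
from h import *
import pickle
o=get_obs();pickle.dump(o,open('o6.pkl','wb'));st();save('wrist','w6')"
```

```text
t 24.70 z 0.0824 {'L': np.float64(-0.0134), 'R': np.float64(-0.014)} lat {'L': np.float64(-0.0), 'R': np.float64(-0.131)} F -8.01 0.49 1.39
```

Request:
step_arm(
  increments="0 -2 0 0 0 0; 0 -2 0 0 0 0; -3.6 0 0 0 0 0; -4.8 0 0 0 0 0; -4.8 0 0 0 0 0",
)

```text
time: 25.25
tool_pos: [0.4923, -0.0153, 0.0828]
ee_rot: [3.138, 0.0, 1.169]
wrist_force: [1.1, -1.1, -1.9]
width: 0.0239
```

Request:
step_arm(
  increments="0 1.4 0 0 0 0; 0 1.4 0 0 0 0; 0 0.2 0 0 0 0; 0 0 0 0 0 0",
)

```text
time: 25.65
tool_pos: [0.5201, -0.0258, 0.0825]
ee_rot: [3.141, -0.0, 1.167]
wrist_force: [-0.2, 0.6, -2.8]
width: 0.0239
```

Request:
step_arm(
  increments="0 0.1 0 0 0 0; 0 0.1 0 0 0 0; 0 0 0 0 0 0",
)

```text
time: 25.95
tool_pos: [0.5211, -0.0262, 0.0824]
ee_rot: [3.142, -0.0, 1.168]
wrist_force: [0.3, 1.0, -2.9]
width: 0.0238
```

Request:
step_arm(
  increments="0 0.1 0 0 0 0; 0 0.1 0 0 0 0; 0 0 0 0 0 0",
)

```text
time: 26.25
tool_pos: [0.5231, -0.0274, 0.0825]
ee_rot: [3.141, -0.0, 1.167]
wrist_force: [0.1, -0.0, -2.7]
width: 0.0235
```

Request:
step_arm(
  increments="0 0.1 0 0 0 0; 0 0 0 0 0 0",
)

```text
time: 26.45
tool_pos: [0.5234, -0.0276, 0.0824]
ee_rot: [-3.14, -0.0, 1.167]
wrist_force: [-1.4, 0.4, -1.1]
width: 0.0238
```

Request:
step_arm(
  increments="0 0.1 0 0 0 0; 0 0.1 0 0 0 0; 0 0 0 0 0 0",
)

```text
time: 26.75
tool_pos: [0.524, -0.0278, 0.0822]
ee_rot: [-3.137, 0.0, 1.167]
wrist_force: [-5.5, 3.0, 0.7]
width: 0.0238
```

Request:
step_arm(
  increments="0 0.1 0 0 0 0; 0 0.1 0 0 0 0; 0 0 0 0 0 0",
)

```text
time: 27.05
tool_pos: [0.5254, -0.0285, 0.0822]
ee_rot: [-3.136, 0.0, 1.167]
wrist_force: [-6.0, 2.1, 1.9]
width: 0.0241
```

```bash
python3 -c "
from h import *
import pickle
o=get_obs();pickle.dump(o,open('o7.pkl','wb'));st();save('wrist','w7',(230,60,430,210),4)"
```

```text
t 27.05 z 0.0822 {'L': np.float64(-0.011), 'R': np.float64(-0.0115)} lat {'L': np.float64(0.1323), 'R': np.float64(0.0013)} F -6.35 -0.35 1.87
```

View pics/w7.png

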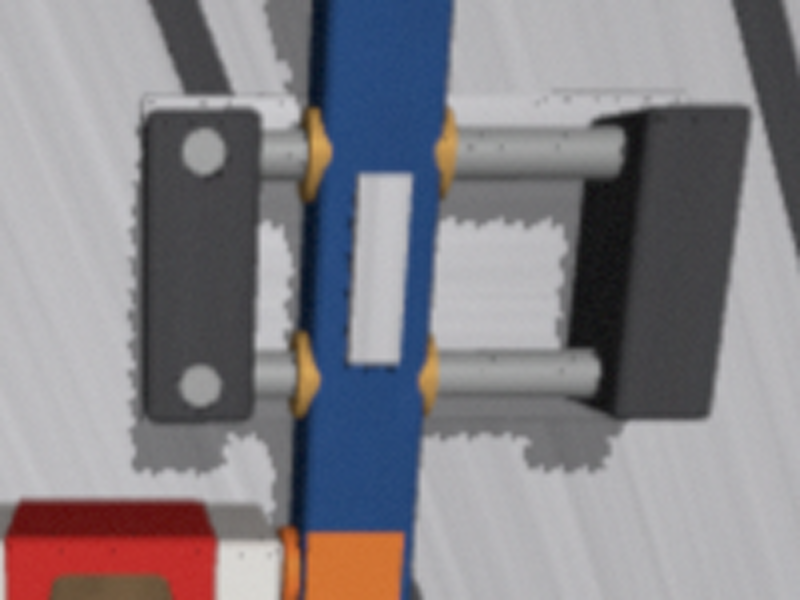

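```bash
python3 - <<'E'
from h import *
import pickle
o=pickle.load(open('o7.pkl','rb'))
w=lambda u,v,z: at("wrist",(230+u/4-.4,60+v/4-.4),z,o)[:2]
y=-.395
F=np.array([np.cos(y),np.sin(y)])
def on(a,b,s): return a+(b-a)*s
r=[w(258,112,.04),w(252,420,.04)];f=[w(645,110,.04),w(612,418,.04)]
bl,br=w(446,152,.035),w(424,377,.035)
fy=np.array([-F[1],F[0]])
for n,b in(("L",bl),("R",br)):
    g=lambda e:on(e[0],e[1],((b-e[0])@fy)/((e[1]-e[0])@fy))
    x0,x1=(b-g(r))@F,(g(f)-b)@F
    print(n,"from rear",x0*1e3-24,"from front",48-x1*1e3,"sum(72)",(x0+x1)*1e3)
E
```

```text
L from rear 12.920572865157581 from front 12.853891234748517 sum(72) 72.06668163040906
R from rear 11.296385122048207 from front 11.27788805134464 sum(72) 72.01849707070357
```

Measured: left bushing 12.9 mm, right 11.3 mm (the two independent references agree, block gap 72.0 mm as specified). Both in the band; returning the mallet.

Request:
step_arm(
  increments="0 -2 0 0 0 0; 0 -3 0 0 0 0; 0 -1 -2.5 0 0 0; 0 0 -4 0 0 0; 0 0 -4 0 0 0",
)

```text
time: 27.6
tool_pos: [0.4721, -0.0058, 0.1881]
ee_rot: [3.141, 0.0, 1.167]
wrist_force: [0.9, -0.7, -1.9]
width: 0.024
```

Request:
step_arm(
  increments="0 0 0 0 0 0; 0 0 0 0 0 0",
)

```text
time: 27.8
tool_pos: [0.4734, -0.0061, 0.1882]
ee_rot: [3.138, -0.001, 1.167]
wrist_force: [0.0, 0.5, -2.3]
width: 0.0235
```

```bash
python3 -c "
from h import *
plan([.489,.279,.16],1.78,9);st()"
```

```text
2.98 -1.09 0.31 0 0 -0.068; 3.05 -0.88 0.31 0 0 -0.068; 3.10 -0.67 0.31 0 0 -0.068; 3.14 -0.46 0.31 0 0 -0.068; 3.16 -0.24 0.31 0 0 -0.068
3.17 -0.03 0.31 0 0 -0.068; 3.17 0.19 0.31 0 0 -0.068; 3.15 0.40 0.31 0 0 -0.068; 3.11 0.62 0.31 0 0 -0.068
t 27.80 z 0.1882 {'L': np.float64(0.0457), 'R': np.float64(0.0451)} lat {'L': np.float64(0.1317), 'R': np.float64(0.0007)} F -0.15 0.49 -2.33
```

Request:
step_arm(
  increments="3.0 -1.1 0.3 0 0 -0.068; 3.05 -0.9 0.3 0 0 -0.068; 3.1 -0.65 0.3 0 0 -0.068; 3.15 -0.45 0.3 0 0 -0.068; 3.15 -0.25 0.3 0 0 -0.068",
)

```text
time: 28.3
tool_pos: [0.4799, 0.1537, 0.1691]
ee_rot: [-3.137, 0.001, 1.509]
wrist_force: [-0.1, 0.1, -2.7]
width: 0.0236
```

Request:
step_arm(
  increments="3.15 -0.05 0.3 0 0 -0.068; 3.15 0.2 0.3 0 0 -0.068; 3.15 0.4 0.3 0 0 -0.068; 3.1 0.6 0.3 0 0 -0.068; 0 0 0 0 0 0",
)

```text
time: 28.8
tool_pos: [0.486, 0.2818, 0.1561]
ee_rot: [-3.136, -0.0, 1.784]
wrist_force: [0.2, 0.1, -2.8]
width: 0.0238
```

Request:
step_arm(
  increments="0 0 0 0 0 0; 0 0 0 0 0 0; 0 0 0 0 0 0",
)

```text
time: 29.1
tool_pos: [0.4878, 0.2779, 0.1599]
ee_rot: [-3.141, 0.0, 1.777]
wrist_force: [-0.6, -0.1, -2.4]
width: 0.0238
```

```bash
python3 -c "
from h import *
plan([.489,.279,.09],1.78,3);st();save('scene','s8',(270,120,420,280),4)"
```

```text
0.03 0.05 2.33 0 0 -0.001; 0.03 0.05 2.33 0 0 -0.001; 0.03 0.05 2.33 0 0 -0.001
t 29.10 z 0.1599 {'L': np.float64(0.1416), 'R': np.float64(0.1411)} lat {'L': np.float64(-0.136), 'R': np.float64(-0.267)} F -0.52 -0.37 -2.45
```

View pics/s8.png

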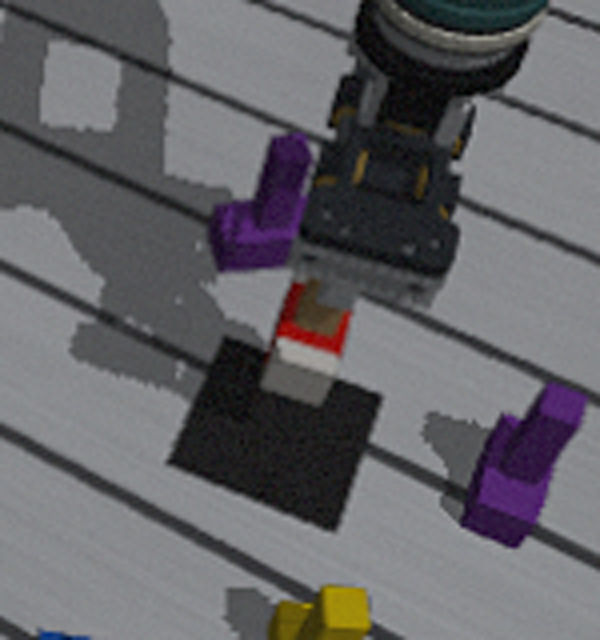

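Mallet hangs straight over the pad. Lowering.

Request:
step_arm(
  increments="0.03 0.05 2.5 0 0 0; 0.03 0.05 2.5 0 0 0; 0.03 0.05 1.5 0 0 0; 0 0 0.6 0 0 0; 0 0 0 0 0 0",
)

```text
time: 29.65
tool_pos: [0.4888, 0.2797, 0.0888]
ee_rot: [-3.14, 0.0, 1.778]
wrist_force: [-0.1, 0.2, -1.7]
width: 0.0237
```

Request:
step_arm(
  increments="0 0 0 0 0 0; 0 0 0 0 0 0",
)

```text
time: 29.85
tool_pos: [0.4901, 0.2806, 0.0911]
ee_rot: [3.139, -0.001, 1.779]
wrist_force: [-0.2, 0.2, -2.3]
width: 0.0238
```

Request:
step_arm(
  increments="0 0 0.3 0 0 0; 0 0 0 0 0 0; 0 0 0 0 0 0",
)

```text
time: 30.15
tool_pos: [0.4891, 0.2803, 0.0866]
ee_rot: [3.141, -0.0, 1.779]
wrist_force: [-0.6, 0.1, -3.2]
width: 0.0237
```

Request:
step_arm(
  increments="0 0 0.15 0 0 0; 0 0 0 0 0 0; 0 0 0 0 0 0",
)

```text
time: 30.45
tool_pos: [0.4891, 0.2802, 0.0849]
ee_rot: [-3.141, -0.0, 1.779]
wrist_force: [0.0, -0.8, -2.5]
width: 0.024
```

Request:
step_arm(
  increments="0 0 0.2 0 0 0; 0 0 0 0 0 0; 0 0 0 0 0 0",
)

```text
time: 30.75
tool_pos: [0.489, 0.2802, 0.0828]
ee_rot: [-3.141, 0.0, 1.779]
wrist_force: [-0.1, 0.4, -3.2]
width: 0.0238
```

Request:
step_arm(
  increments="0 0 0.2 0 0 0; 0 0 0 0 0 0; 0 0 0 0 0 0",
)

```text
time: 31.05
tool_pos: [0.489, 0.2802, 0.0809]
ee_rot: [-3.141, -0.0, 1.779]
wrist_force: [-0.5, 0.7, -3.5]
width: 0.0235
```

Request:
step_arm(
  increments="0 0 0.15 0 0 0; 0 0 0 0 0 0; 0 0 0 0 0 0",
)

```text
time: 31.35
tool_pos: [0.4891, 0.2802, 0.0794]
ee_rot: [-3.142, -0.0, 1.779]
wrist_force: [-0.0, 0.5, -2.9]
width: 0.0236
```

Request:
step_arm(
  increments="0 0 0.15 0 0 0; 0 0 0 0 0 0; 0 0 0 0 0 0",
)

```text
time: 31.65
tool_pos: [0.4891, 0.2802, 0.0779]
ee_rot: [-3.141, -0.0, 1.779]
wrist_force: [-0.3, -0.4, -3.0]
width: 0.024
```

Request:
step_arm(
  increments="0 0 0.15 0 0 0; 0 0 0 0 0 0; 0 0 0 0 0 0",
)

```text
time: 31.95
tool_pos: [0.4892, 0.2803, 0.0777]
ee_rot: [3.141, -0.0, 1.779]
wrist_force: [-3.1, -1.5, 5.6]
width: 0.0237
```

Contact with the pad (Fz rose by 8 N). Ease off, open, and rise.

Request:
step_arm(
  increments="0 0 -0.1 0 0 0; 0 0 0 0 0 0; 0 0 0 0 0 0",
)

```text
time: 32.25
tool_pos: [0.4892, 0.2803, 0.0777]
ee_rot: [3.141, -0.0, 1.779]
wrist_force: [-1.4, -0.2, 3.3]
width: 0.0241
```

Request:
step_arm(
  increments="0 0 0 0 0 0; 0 0 0 0 0 0; 0 0 0 0 0 0; 0 0 0 0 0 0; 0 0 0 0 0 0",
  claw=-1,
)

```text
time: 32.75
tool_pos: [0.4891, 0.2803, 0.0773]
ee_rot: [3.142, -0.0, 1.779]
wrist_force: [-0.9, -0.3, 0.4]
width: 0.0606
```

Request:
step_arm(
  increments="0 0 0 0 0 0; 0 0 0 0 0 0; 0 0 0 0 0 0; 0 0 0 0 0 0; 0 0 0 0 0 0",
)

```text
time: 33.25
tool_pos: [0.4891, 0.2803, 0.0775]
ee_rot: [3.142, -0.0, 1.779]
wrist_force: [0.1, 0.1, 0.8]
width: 0.0937
```

Request:
step_arm(
  increments="0 0 -2 0 0 0; 0 0 -4 0 0 0; 0 0 -4 0 0 0; 0 0 -4 0 0 0; 0 0 -2 0 0 0",
)

```text
time: 33.75
tool_pos: [0.4903, 0.2808, 0.2424]
ee_rot: [3.135, -0.002, 1.779]
wrist_force: [0.6, -0.4, 0.7]
width: 0.0942
```

Request:
step_arm(
  increments="0 0 0 0 0 0; 0 0 0 0 0 0; 0 0 0 0 0 0",
)

```text
time: 34.05
tool_pos: [0.4882, 0.2798, 0.2349]
ee_rot: [-3.137, 0.001, 1.779]
wrist_force: [-0.5, 0.2, -0.6]
width: 0.0937
```

```bash
python3 - <<'E'
from h import *
o=get_obs();print(o["tool_pos"],o["wrist_force"],o["width"])
save("wrist","w9");im=np.load('pics/w9.npy');h=cv2.cvtColor(im,cv2.COLOR_RGB2HSV)
def big(m):
    n,l,s,c=cv2.connectedComponentsWithStats(m.astype(np.uint8));return l==(1+np.argmax(s[1:,4])),s[1:,4].max()
red=((h[...,0]<6)|(h[...,0]>174))&(h[...,1]>150)&(h[...,2]>80)
tan=(h[...,0]>8)&(h[...,0]<20)&(h[...,1]>70)&(h[...,2]>150)&(np.arange(384)[:,None]<300)
for n,m,z in(("red",red,.042),("tan",tan,.116)):
    b,a=big(m);ys,xs=np.nonzero(b);r=cv2.minAreaRect(np.c_[xs,ys].astype(np.float32));print(n,a,r,at("wrist",r[0],z,o).round(4))
cv2.imwrite('pics/w9.png',cv2.resize(im,None,fx=1.5,fy=1.5)[:,:,::-1])
E
```

```text
[0.48822731 0.27982993 0.234921  ] [-0.49974151  0.19908248 -0.55378776] 0.09371897879613157
red 474 ((258.5, 173.5), (29.0, 29.0), 90.0) [0.4885 0.2789 0.042 ]
tan 383 ((259.0, 189.0), (18.0, 20.0), 90.0) [0.4894 0.2774 0.116 ]
```

The numbers show the mallet upright on the pad: head (0.489, 0.279), handle top (0.489, 0.277), pad centre (0.489, 0.279). Handing in.

```bash
python3 -c "
from bench import *
print(close_job())"
```

```text
the job is handed in; nothing more can be done
None
```

I worked the bar loose with seven light taps, alternating right and left, then stood the mallet back on its pad and handed the job in at about 34 s. `close_job()` gives no verdict, so the results below are from my own checks.

- **Bar travel:** my last camera measurement put the left bushing at about 12.9 mm and the right at about 11.3 mm, both inside 8 to 15 mm. Measuring from the front and rear blocks agreed, and the block gap came out at the specified 72 mm. I took it while the mallet was still held and lightly pressing, and did not repeat it after backing off.
- **Tapping force:** the highest I read was about 8 N, against the 18 N limit. Readings come only at the end of each move, so a short peak between them would not show.
- **Mallet:** it stands released on the pad, within about 2 mm of the centre and about 0.02 rad from upright. This comes from image code alone, because the picture viewer had reached its limit of 12.
- **Other checks:** the gripper is open and well above the mallet. I kept the arm clear of the tray, bracket and offcut, but did not check their final positions.

One thing went wrong: I started the first lift before the fingers had fully closed. The grip ended up about 11 mm higher on the handle than planned, at about 92 mm. It held throughout, and I allowed for it when setting the mallet down.

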